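# Zero the tube reader and hold a tube over its sensor

## Task

Zero the white non-contact reader by pulling the round knob on its front all the way out until it clicks and then pushing it fully home again. Then pick up the tall capped tube, carry it upright over the tube rack and hold it still for a reading: upright, centred over the dark ring on top of the reader, with its foot about 1 cm above the ring's rim, never touching the reader with it. Finish while still holding it there; leave everything else standing where it is.

Things in the scene. Friction and masses are not known exactly. Their poses are not given: they have to be found in the camera images.
- reader_rim (a point): Centre of the rim plane of the dark steel ring (outer diameter 56 mm, open diameter 44 mm, 8 mm high) on top of the reader, a fixed white box 110 mm (x) x 124 mm (y) whose top is 60 mm above the table; the ring's rim is at 68 mm. Axes are the reader's: x points to its back, -x out of the front with the knob, z up. The ring's centre lies 8 mm behind the box's centre.
- knob_center (a point): Centre of the grip of the reader's round black knob: a cylinder 22 mm in diameter and 24 mm long, with a small 25 mm flange at its free end, lying along the reader's x axis, 42 mm above the table. Its centre lies 38 mm in front of the front face when home; it is on a thin steel rod that slides straight out along the reader's -x. Axes as the reader's.
- ref_slide (a joint): Travel of the knob in m: 0 fully home, 0.030 fully out at the stop. A sprung detent draws it to whichever end is nearer; it takes about 5 N to move it off an end.
- reader: The reader as a whole (fixed); origin under the centre of its box, on the table; same axes.
- tube_center (a point): Centre, half-way up, of the tall capped tube, 110 mm high, standing upright at the start: body 28 mm in diameter up to 96 mm, then a ribbed 34 mm cap to 110 mm. It weighs 30 to 65 g. z points up to the cap.
- tube_foot (a point): Centre of the tube's underside, 55 mm below tube_center along the tube's axis.
- tube: The tube; origin at the centre of its underside, z along it to the cap.
- rack: Bystander: flat blue microtube rack, 62 x 200 x 47 mm, long side along its own y, standing between the tube and the reader; origin under its centre.
- bottle: Bystander: reagent bottle, 49 mm in diameter, 94 mm high; origin under its centre.
- vial_black: Bystander: vial with black cap, 22 mm in diameter, 51 mm high; origin under its centre.
- vial_grey: Bystander: vial with grey cap, 22 mm in diameter, 51 mm high; origin under its centre.
- vial_red: Bystander: vial with red cap, 22 mm in diameter, 51 mm high; origin under its centre.
Things that resemble listed ones, but are neither listed nor needed, are in the scene too. What is shaped like the tube but green is not meant.

How it is judged:
On the way, in this order (a step that is already met when the one before it is completed fails the run):
1. the knob is pulled fully out (value of joint ref_slide above 0.026 m), for 0.2 s.
2. the knob is pushed fully home again (value of joint ref_slide below 0.003 m), for 0.2 s.
3. the tube is lifted higher than the rack (height (world z) of tube_foot above 0.05 m), for 0.2 s.
At the end, for the whole second after the job is handed in: The tube is held by the fingers alone, still and within 0.12 rad of upright, its foot 3 to 20 mm above the ring's rim and within 8 mm of the ring's axis, touching neither reader nor rack; the knob is home within 3 mm (z of tube_foot in the frame of reader_rim between 0.003 and 0.02 m and horizontal distance between tube_foot and reader_rim below 0.008 m and angle between tube's own z axis and vertical below 0.12 rad and linear speed of tube below 0.01 m/s and contact force between tube and the fingers above 0.5 N and contact force between tube and reader below 0.05 N and contact force between tube and rack below 0.05 N and value of joint ref_slide below 0.003 m); the arm keeps its last pose, push and grip.
It fails at once if the tube touches the reader (contact force between tube and reader above 0.3 N).
It fails at once if the tube is tipped by more than 0.4 rad (angle between tube's own z axis and vertical above 0.4 rad).
It fails at once if a bystander is moved by more than 20 mm (distance of any of rack, bottle, vial_black, vial_grey, vial_red from where it was at the start of the episode above 0.02 m).
It also fails if it takes over 64 s, if anything falls off the work surface, if the arm or the gripper's body presses on something with over 40 N, if the wrist force passes 120 N, or if a joint passes its speed limit or range.

## Robot

A 7-joint arm with a two-finger parallel gripper is mounted at the origin on a cart in front of the work surface, level with it; the furniture and walls round the work are solid. World frame = base frame: x ahead of the robot, y to its left, z up, the work surface at z = 0. Lengths are in m, angles in rad, forces in N, time in s.
With the tool pointing down it reaches from about 0.425 to 0.825 m from the base axis. Payload 3.6 kg.
Tool frame: the origin (TCP) lies on the centre line of the jaws, within the pads' length; the fingertips stand 25 mm ahead of it and the grasp point (between the pads) lies 6 mm ahead of it; z points along the fingers, y is the direction in which the jaws open and shut (so a half turn about z gives the same grasp; the last joint's range is limited). The gripper opens to 93 mm and grips with 3 to 60 N. Pads are 15 mm wide; open, the fingers measure 128 mm over their backs; the gripper's body (75 mm by 188 mm) begins 65 mm behind the grasp point.
Start: joints at [-1.145, 0.615, -0.013, 1.423, 0.008, 1.103, -0.04], TCP at [0.284, 0.585, 0.244] pointing down, gripper open.
Joint ranges: [-3.12, 3.12], [-0.3, 2.06], [-1.34, 1.32], [0.26, 2.42], [-1.36, 4.5], [0.01, 1.98], [-2.84, 2.84]. Speed limits (rad/s): [2.79, 2.79, 3.14, 3.14, 3.14, 3.14, 3.14].

## Interface

Orientations are given as [roll, pitch, yaw] about the fixed x, y, z axes, in that order (R = Rz(yaw) Ry(pitch) Rx(roll)).
In Python, from rig import env, camera, get_calibration, ticket gives the robot as it stands.
- The arm moves only by the tool move_arm, never from a script. Its argument "moves" is a list of rows, each a list of 4 numbers: the shift along the tool's x, y, z in mm, then the turn about the tool's z in rad. A call has 1 to 20 rows; each row shifts and turns the pose as measured when the row begins, along the tool's axes as they then stand; what a row does not reach is not made up. A row lasts 1/8 s, in which the tool goes at most 62.5 mm and 10.7 degrees, less where a joint would pass 70% of its speed; a pose out of reach is approached as far as the arm can. A call with a gripper value outside its range is refused whole. "grip" is the finger opening in mm, from 0 to 93, set as the call begins (left out, the last holds). The fingers move at their own pace and stop on an object; "squeeze" is the grip in N (left out, the last holds). Time passes only in rows, so rows that do not move let the fingers close. It gives the time, the measured TCP pose, the force and the opening at its end, in the units of the state.
- env.sense(): the state, without advancing time (a new reading comes with each control period).
- camera(name): name is "scene" or "top" or "wrist"; returns the picture (480x640x3 uint8, blue, green, red); there is no depth.
- get_calibration(name): a dict with "fx", "fy", "cx", "cy" (pixels), "world_from_camera" (4x4, takes a point from camera to world coordinates). Camera axes: x right, y up, looking along -z (the intrinsics and any distortion apply to the point x, -y, -z); pixel columns grow to the right and rows downward; lengths in m; the calibration is good to about 2 mm. A picture is of the moment at which its call begins: read the wrist's pose just before it. get_calibration takes no time and is no camera call; for the wrist camera it gives the pose at the moment of the call.
- ticket.finish_job(): hands the job in, once; it reports no verdict.
The state is a dict: "time": time; "qpos": joint angles; "joint_velocities": joint speeds; "joint_torque": joint torques, N m; "tcp_pos": TCP position; "eef_rot": TCP orientation; "contact_force": force on the tool from outside, world axes, zero at the start; "ft_torque": the same for the moment, N m; "gripper_width": finger opening in m.
Only numpy, scipy, OpenCV 4.12 (cv2) and the standard library are available. Lean on these libraries where they do the work, as an engineer would, in place of code of your own. Each camera call takes 0.05 s, during which the arm holds its last target.

## Working session

There is one attempt and no reset: what is moved stays moved. The work goes in short steps, Python scripts to look and compute and a tool call to move; the robot and the scene stay as the last step left them, time stands still between calls to the robot, and variables do not carry over. Pictures are saved under pics/ and viewed, and the job is handed in when it is done.

Besides the shell and the picture viewer there is one more tool, called after "Emit:" as name(argument=value, ...) on one line, values as JSON. move_arm: Moves the arm, as the interface text tells. Its arguments: {"type":"object","properties":{"moves":{"type":"array","items":{"type":"array","items":{"type":"number"}}},"grip":{"type":"number"},"squeeze":{"type":"number"}},"required":["moves"]}

```bash
ls; mkdir -p pics; python3 - <<'E'
from rig import env,camera,get_calibration
import cv2
s=env.sense();print(s)
for n in("scene","top","wrist"):
    cv2.imwrite(f"pics/{n}0.png",camera(n));c=get_calibration(n);print(n,c)
E
```

```text
pics
{'time': 0.0, 'qpos': array([-1.1454937 ,  0.6159393 , -0.01260609,  1.42488138,  0.00810591,
        1.10339085, -0.0404088 ]), 'joint_velocities': array([ 3.61487861e-04, -1.63035964e-03, -2.03798746e-04, -9.53770260e-04,
       -5.26353619e-04,  3.96068474e-05, -6.13911423e-04]), 'joint_torque': array([-1.15894272e-04, -4.58926177e+01,  2.08875798e-01, -1.65742081e+01,
       -6.11204118e-02,  2.05153855e-02,  2.28872204e-04]), 'tcp_pos': array([0.28346436, 0.58413182, 0.24247389]), 'eef_rot': array([-3.13902456e+00,  4.81071325e-05,  2.68984196e+00]), 'contact_force': array([ 0.3274082 , -0.04979848,  0.72987465]), 'ft_torque': array([-0.02609738, -0.03719667, -0.06431092]), 'gripper_width': 0.09297306068652095}
scene {'fx': 535.6383832514215, 'fy': 535.6383832514215, 'cx': 318.164244844824, 'cy': 237.38981680791338, 'world_from_camera': array([[-0.78354924,  0.30023627, -0.54397497,  0.0927226 ],
       [-0.62109749, -0.40241527,  0.67253242,  0.34414031],
       [-0.01698521,  0.86482375,  0.50178818,  0.49430822],
       [ 0.        ,  0.        ,  0.        ,  1.        ]])}
top {'fx': 593.9560846983395, 'fy': 593.9560846983395, 'cx': 319.2611875629526, 'cy': 238.44601905017308, 'world_from_camera': array([[-0.18511717,  0.96277446, -0.19696948,  0.38219692],
       [-0.98270351, -0.18238703,  0.03207461, -0.21330589],
       [-0.00504406,  0.19950016,  0.97988481,  1.061704  ],
       [ 0.        ,  0.        ,  0.        ,  1.        ]])}
wrist {'fx': 360.64599832453, 'fy': 360.64599832453, 'cx': 315.21087437649356, 'cy': 241.35493324126296, 'world_from_camera': array([[ 0.43598438, -0.86151452, -0.26021215,  0.21166639],
       [ 0.89994861,  0.41633729,  0.12944405,  0.62053626],
       [-0.00318191, -0.29061315,  0.95683534,  0.38350366],
       [ 0.        ,  0.        ,  0.        ,  1.        ]])}
```

View pics/scene0.png

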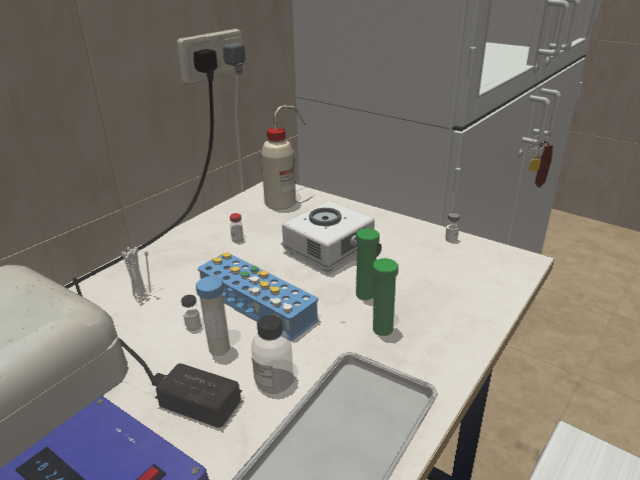

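View pics/top0.png

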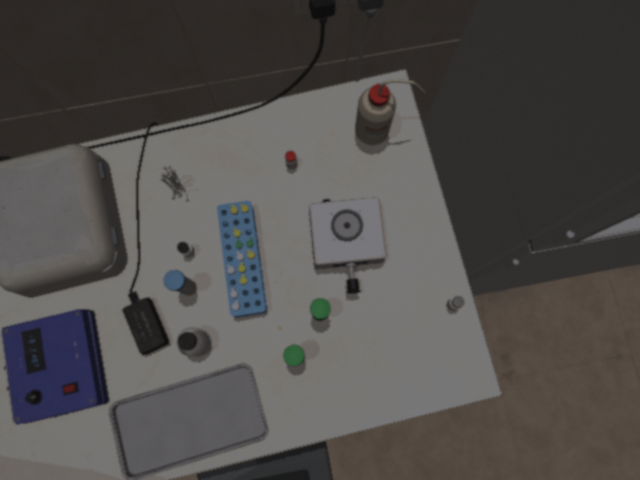

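View pics/wrist0.png

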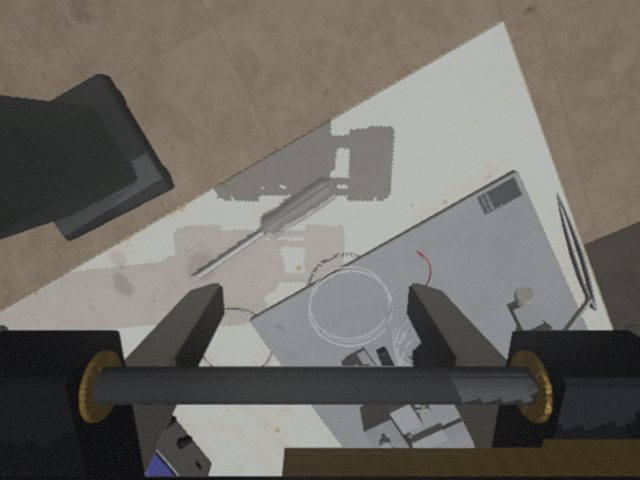

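The scene picture shows a blue-capped tube (211,287), two green look-alikes (368,235) and (384,268), and the reader (330,235) with its knob at (375,248). In the top picture these are at (175,281), (320,309), (293,355), (347,225) and (353,287). The blue-capped tube fits, because the green ones are excluded. I'll confirm this in crops.

```bash
python3 - <<'E'
import cv2
t=cv2.imread("pics/top0.png");s=cv2.imread("pics/scene0.png")
a=cv2.resize(t[180:330,290:440],(600,600),interpolation=cv2.INTER_CUBIC);cv2.imwrite("pics/c1.png",cv2.convertScaleAbs(a,alpha=1.4))
a=cv2.resize(t[180:380,140:340],(600,600),interpolation=cv2.INTER_CUBIC);cv2.imwrite("pics/c2.png",cv2.convertScaleAbs(a,alpha=1.4))
cv2.imwrite("pics/c3.png",cv2.resize(s[190:390,170:420],(750,600),interpolation=cv2.INTER_CUBIC))
E
```

```text
(no output)
```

View pics/c1.png

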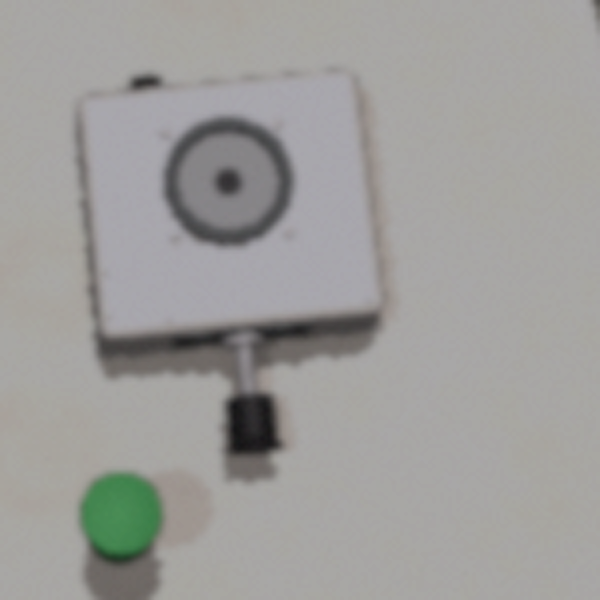

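View pics/c2.png

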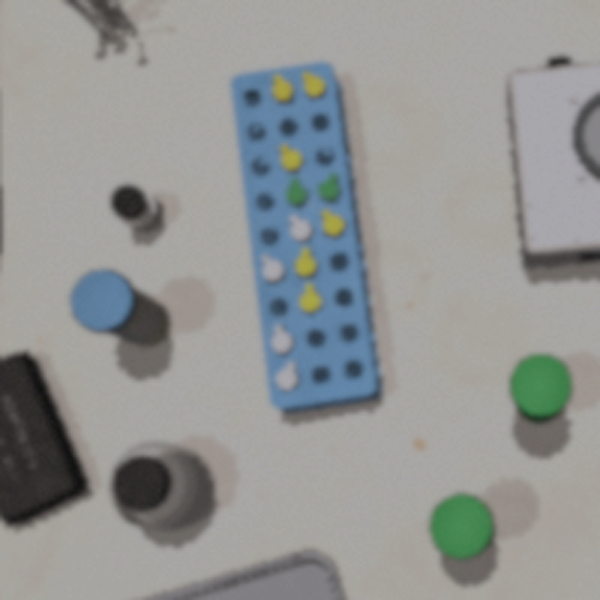

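View pics/c3.png

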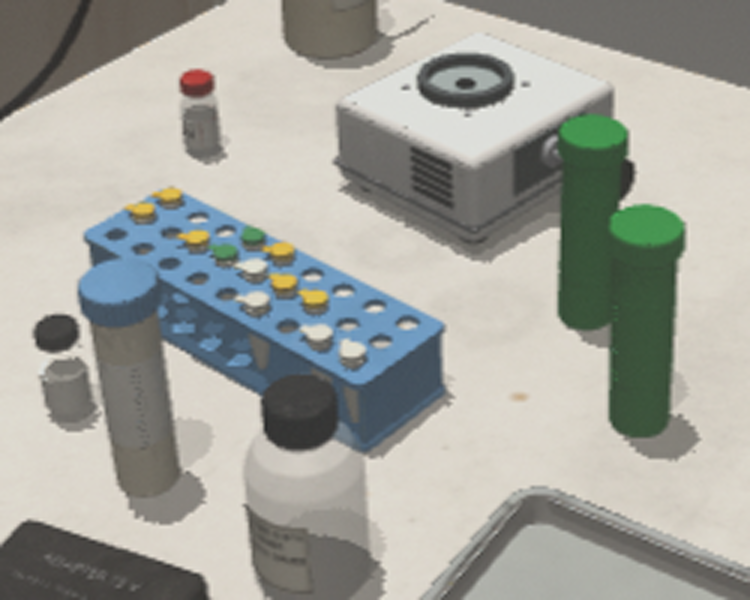

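```bash
cat >h.py <<'E'
import numpy as np
from rig import get_calibration
def ray(n,uv,z):
    c=get_calibration(n);T=c["world_from_camera"]
    d=np.array([(uv[0]-c["cx"])/c["fx"],-(uv[1]-c["cy"])/c["fy"],-1.]);d=T[:3,:3]@d
    return T[:3,3]+d*(z-T[2,3])/d[2]
def proj(n,p):
    c=get_calibration(n);T=c["world_from_camera"];q=T[:3,:3].T@(np.array(p)-T[:3,3])
    return np.array([c["cx"]+c["fx"]*q[0]/-q[2],c["cy"]-c["fy"]*q[1]/-q[2]])
E
python3 - <<'E'
from h import *
np.set_printoptions(precision=4,suppress=True)
f=lambda o,s,p:((p[0]+.5)/s-.5+o[0],(p[1]+.5)/s-.5+o[1])
c1=lambda p,z:ray("top",f((290,180),4,p),z)
c2=lambda p,z:ray("top",f((140,180),3,p),z)
c3=lambda p,z:ray("scene",f((170,190),3,p),z)
print("ring",c1((228.5,181),.068),c3((466,79),.068))
C=[c1(p,.06) for p in((82,100),(352,70),(382,308),(103,336))]
print("box",np.array(C),np.mean(C,0))
print("edges",[np.linalg.norm(C[i]-C[(i+1)%4]) for i in range(4)],[np.arctan2(*(C[a]-C[b])[[1,0]]) for a,b in((0,3),(1,2))],[np.arctan2(*(C[a]-C[b])[[1,0]])-np.pi/2 for a,b in((0,1),(3,2))])
print("knob",c1((251,420),.045))
print("tube",c2((102,300),.11),c3((119,279),.11))
print("vialb",c2((130,203),.051),"bottle",c2((142,484),.094),"green",c2((541,386),.11),c2((462,526),.11))
print("rack",[c2(p,.047)[:2] for p in((233,75),(332,63),(379,394),(275,410))])
print("adapter",[c2(p,.03)[:2] for p in((28,352),(84,486))])
E
```

```text
ring [ 0.5965 -0.2965  0.068 ] [ 0.5906 -0.2911  0.068 ]
box [[ 0.6456 -0.2416  0.06  ]
 [ 0.6369 -0.3598  0.06  ]
 [ 0.5314 -0.3509  0.06  ]
 [ 0.5417 -0.2315  0.06  ]] [ 0.5889 -0.2959  0.06  ]
edges [np.float64(0.11850846621498065), np.float64(0.10585500793105285), np.float64(0.11982993978195153), np.float64(0.10437641974682972)] [np.float64(-0.09717950919247938), np.float64(-0.084448421785862)] [np.float64(-0.0732554164662027), np.float64(-0.08578872637443968)]
knob [ 0.4964 -0.2875  0.045 ]
tube [ 0.5505 -0.0009  0.11  ] [ 0.5486 -0.0004  0.11  ]
vialb [ 0.6139 -0.0114  0.051 ] bottle [ 0.4509 -0.0049  0.094 ] green [ 0.4614 -0.2245  0.11  ] [ 0.3972 -0.1703  0.11  ]
rack [array([ 0.6795, -0.081 ]), array([ 0.6758, -0.1394]), array([ 0.4792, -0.1341]), array([ 0.4812, -0.0747])]
adapter [array([0.5425, 0.0633]), array([0.4605, 0.0417])]
```

```bash
python3 - <<'E'
from h import *
np.set_printoptions(precision=3,suppress=True)
for uv in((100,165),(105,215),(112,262),(20,170),(15,280)):
    print(uv,[(h,ray("top",uv,h)[:2],proj("scene",ray("top",uv,h)).round()) for h in(.05,.1,.15,.2)])
E
```

```text
(100, 165) [(0.05, array([0.79 , 0.114]), array([ 38., 295.])), (0.1, array([0.77 , 0.098]), array([ 47., 266.])), (0.15, array([0.75 , 0.081]), array([ 56., 233.])), (0.2, array([0.73 , 0.065]), array([ 66., 199.]))]
(105, 215) [(0.05, array([0.697, 0.115]), array([ 72., 322.])), (0.1, array([0.681, 0.099]), array([ 81., 289.])), (0.15, array([0.666, 0.083]), array([ 90., 254.])), (0.2, array([0.65 , 0.067]), array([100., 217.]))]
(112, 262) [(0.05, array([0.611, 0.113]), array([111., 347.])), (0.1, array([0.6  , 0.097]), array([120., 312.])), (0.15, array([0.589, 0.081]), array([129., 274.])), (0.2, array([0.577, 0.065]), array([138., 234.]))]
(20, 170) [(0.05, array([0.807, 0.255]), array([-79., 344.])), (0.1, array([0.786, 0.232]), array([-67., 310.])), (0.15, array([0.765, 0.209]), array([-54., 273.])), (0.2, array([0.744, 0.186]), array([-40., 233.]))]
(15, 280) [(0.05, array([0.611, 0.281]), array([-33., 436.])), (0.1, array([0.6  , 0.256]), array([-20., 392.])), (0.15, array([0.589, 0.232]), array([ -6., 345.])), (0.2, array([0.577, 0.208]), array([ 10., 295.]))]
```

```bash
python3 - <<'E'
import cv2
s=cv2.imread("pics/scene0.png");cv2.imwrite("pics/c4.png",cv2.resize(s[240:480,0:320],(800,600),interpolation=cv2.INTER_CUBIC))
cv2.imwrite("pics/c5.png",cv2.resize(s[190:260,270:360],(720,560),interpolation=cv2.INTER_CUBIC))
E
```

```text
(no output)
```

View pics/c4.png

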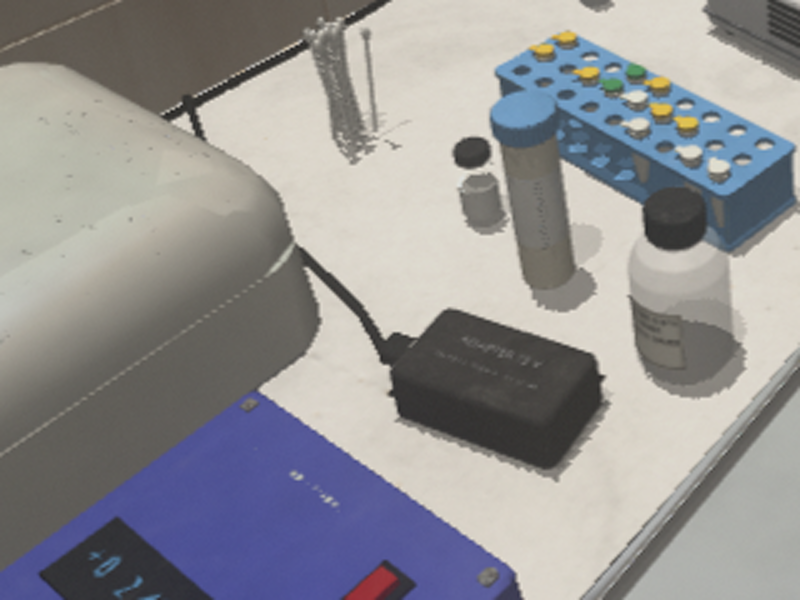

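View pics/c5.png

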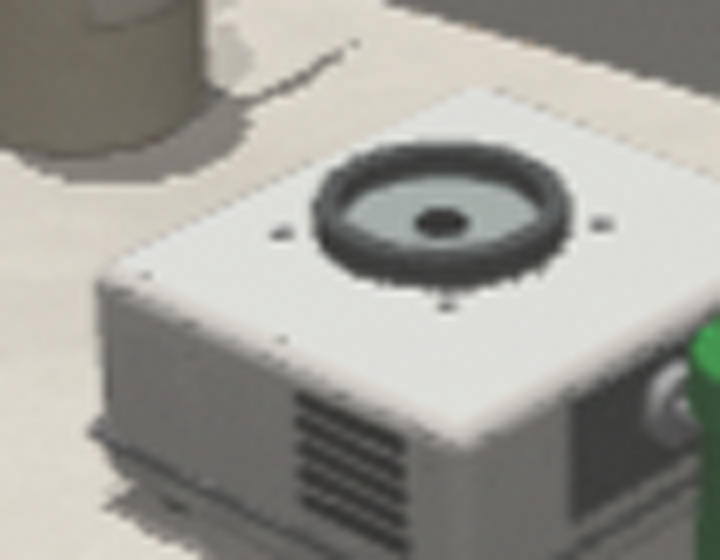

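```bash
python3 - <<'E'
from h import *
np.set_printoptions(precision=4,suppress=True)
print(ray("scene",(325.2,214.6),.068), proj("scene",(.5965,-.2965,.068)))
E
```

```text
[ 0.5935 -0.2953  0.068 ] [324.231  213.8529]
```

Emit:
move_arm(moves=[[0, 0, 0, 0.18], [0, 0, 0, 0.18], [-34, -31, 0, 0], [-34, -31, 0, 0], [-34, -31, 0, 0], [-34, -31, 0, 0], [-34, -31, 0, 0], [-34, -31, 0, 0], [-34, -31, 0, 0]], grip=50, squeeze=40)

```text
time: 1.27
tcp_pos: [0.2846, 0.2541, 0.2401]
eef_rot: [-3.136, 0.002, 2.323]
contact_force: [1.1, -0.9, 0.5]
gripper_width: 0.0502
```

Emit:
move_arm(moves=[[0, 0, 0, -0.183], [0, 0, 0, -0.183], [0, 0, 0, -0.183], [0, 0, 0, -0.183]])

```text
time: 1.78
tcp_pos: [0.2839, 0.249, 0.2401]
eef_rot: [-3.134, -0.004, 3.07]
contact_force: [-0.9, -0.5, 0.2]
gripper_width: 0.0501
```

```bash
python3 - <<'E'
from rig import env
print(env.sense()['qpos'].round(2))
E
```

```text
[-0.77  0.21 -0.01  2.14  0.01  0.8   0.71]
```

Emit:
move_arm(moves=[[-42, -33, 0, 0], [-42, -33, 0, 0], [-42, -33, 0, 0], [-42, -33, 0, 0], [-42, -33, 0, 0], [-20, -18, 0, 0], [0, -55, 0, 0], [0, -55, 0, 0], [0, -55, 0, 0], [0, -55, 0, 0]])

```text
time: 3.02
tcp_pos: [0.4959, -0.1745, 0.2399]
eef_rot: [-3.138, -0.003, 3.089]
contact_force: [-0.2, -0.1, -0.7]
gripper_width: 0.0499
```

Emit:
move_arm(moves=[[-2, -50, 0, 0.03], [-4, -50, 30, 0], [-1, -13, 30, 0], [0, 0, 20, 0], [0, 0, 0, 0]])

```text
time: 3.65
tcp_pos: [0.492, -0.2988, 0.1577]
eef_rot: [-3.135, -0.002, 3.047]
contact_force: [0.2, 0.1, 0.5]
gripper_width: 0.05
```

```bash
python3 - <<'E'
from h import *
from rig import env,camera
import cv2
s=env.sense();print(s['tcp_pos'],s['eef_rot'],s['qpos'].round(2))
print("knob",proj("wrist",(.495,-.2875,.042)),"ring",proj("wrist",(.595,-.296,.068)))
cv2.imwrite("pics/w1.png",camera("wrist"))
E
```

```text
[ 0.49199963 -0.29877096  0.15768974] [-3.13484623e+00 -2.48779119e-03  3.04721156e+00] [ 0.4   0.6   0.16  1.75 -0.12  0.8   2.09]
knob [331.12123765 247.32115828] ring [331.81138388 383.99627443]
```

View pics/w1.png

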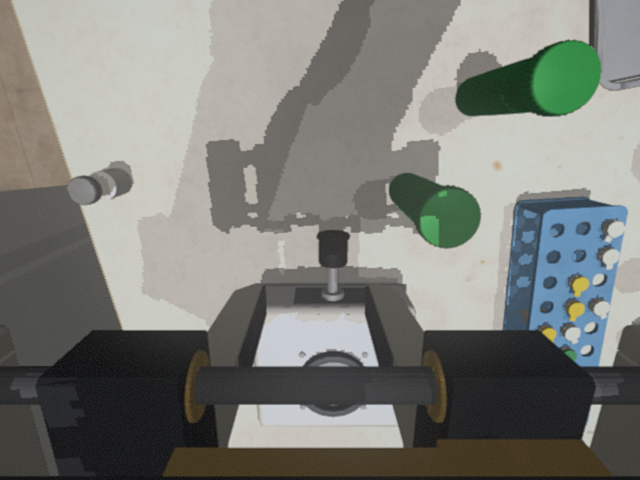

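The wrist view shows the knob at (333,248), where I predicted (331,247), and the ring at (333,381). Descending onto the knob.

Emit:
move_arm(moves=[[-2, 12, 20, 0], [0, 0, 25, 0], [0, 0, 25, 0], [0, 0, 25, 0], [0, 0, 5, 0]])

```text
time: 4.32
tcp_pos: [0.5027, -0.2876, 0.0635]
eef_rot: [-3.13, 0.014, 3.053]
contact_force: [-0.7, -0.3, 0.3]
gripper_width: 0.0503
```

```bash
python3 - <<'E'
from h import *
from rig import env,camera
import cv2
s=env.sense();print(s['tcp_pos'],s['eef_rot'])
cv2.imwrite("pics/w2.png",camera("wrist"));cv2.imwrite("pics/s2.png",cv2.resize(camera("scene")[170:290,280:440],(800,600)))
E
```

```text
[ 0.50269046 -0.28761696  0.06345651] [-3.1296427   0.01399387  3.05285101]
```

View pics/w2.png

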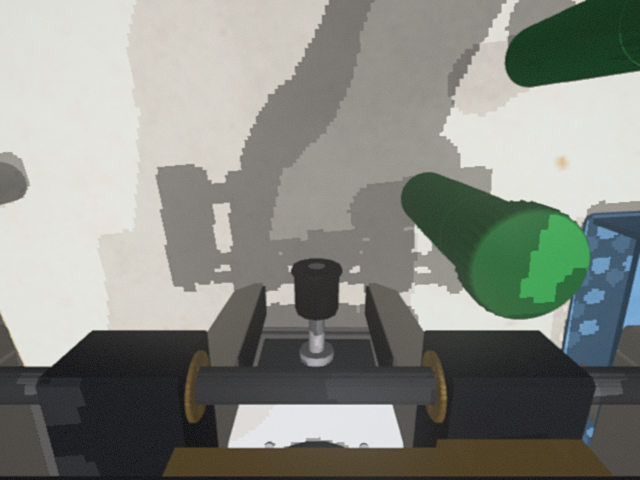

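View pics/s2.png

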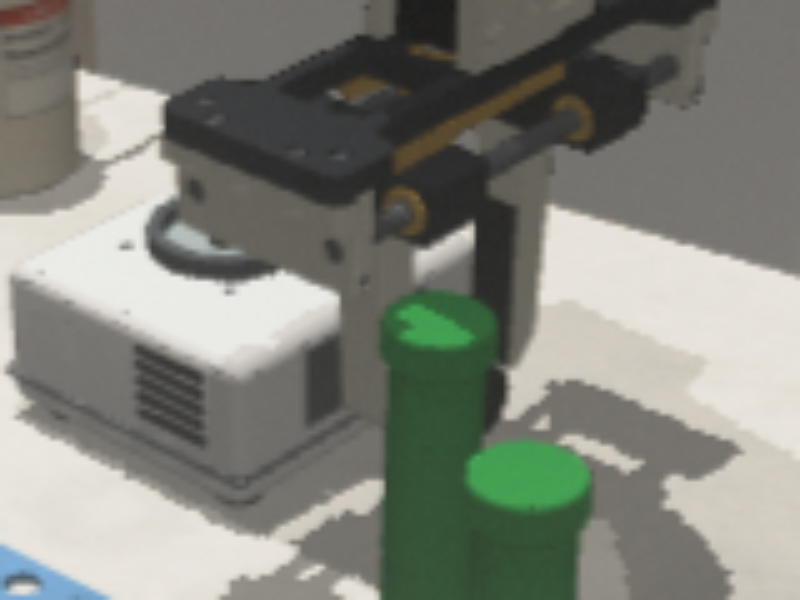

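Emit:
move_arm(moves=[[8, 0, 3, 0], [0, 0, 2, 0], [0, 0, 0, 0]])

```text
time: 4.8
tcp_pos: [0.4963, -0.2884, 0.062]
eef_rot: [-3.126, 0.021, 3.053]
contact_force: [0.1, 0.9, 0.9]
gripper_width: 0.0501
```

Emit:
move_arm(moves=[[0, 0, 5, 0], [0, 0, 0, 0], [0, 0, 0, 0], [0, 0, 0, 0]], grip=10, squeeze=45)

```text
time: 5.3
tcp_pos: [0.497, -0.2867, 0.0569]
eef_rot: [-3.129, 0.021, 3.053]
contact_force: [0.4, 2.4, 2.4]
gripper_width: 0.0208
```

Emit:
move_arm(moves=[[8, 0, 0, 0], [8, 0, 0, 0], [8, 0, 0, 0], [8, 0, 0, 0], [5, 0, 0, 0]])

```text
time: 5.92
tcp_pos: [0.4665, -0.284, 0.0571]
eef_rot: [-3.125, 0.04, 3.055]
contact_force: [15.5, -0.8, -16.3]
gripper_width: 0.0211
```

Emit:
move_arm(moves=[[0, 0, 0, 0], [0, 0, 0, 0]])

```text
time: 6.18
tcp_pos: [0.4667, -0.284, 0.0569]
eef_rot: [-3.125, 0.041, 3.056]
contact_force: [3.0, 0.8, -0.9]
gripper_width: 0.0211
```

```bash
python3 - <<'E'
from rig import camera
import cv2
cv2.imwrite("pics/w3.png",camera("wrist"))
E
```

```text
(no output)
```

View pics/w3.png

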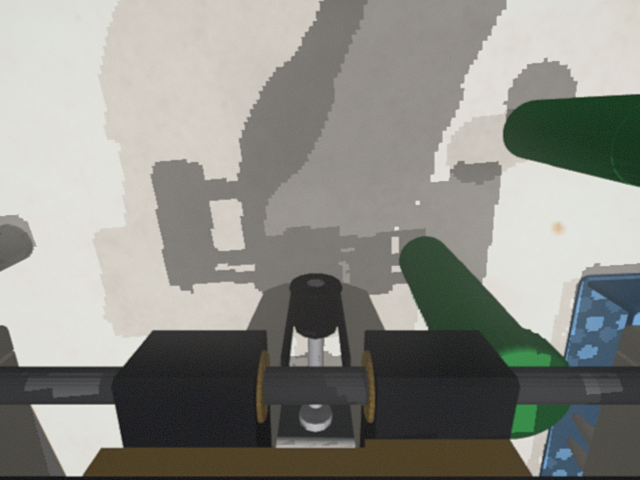

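Emit:
move_arm(moves=[[-8, 0, 0, 0], [-8, 0, 0, 0], [-8, 0, 0, 0], [-8, 0, 0, 0], [-4, 0, 0, 0], [0, 0, 0, 0]])

```text
time: 6.98
tcp_pos: [0.497, -0.2867, 0.0569]
eef_rot: [-3.128, 0.025, 3.054]
contact_force: [-2.6, 2.3, 3.7]
gripper_width: 0.0209
```

Emit:
move_arm(moves=[[-5, 0, 0, 0], [0, 0, 0, 0], [0, 0, 0, 0]])

```text
time: 7.35
tcp_pos: [0.4971, -0.2868, 0.057]
eef_rot: [-3.13, 0.014, 3.053]
contact_force: [-2.5, 1.1, 0.6]
gripper_width: 0.0211
```

Emit:
move_arm(moves=[[0, 0, 0, 0], [0, 0, 0, 0], [0, 0, 0, 0]], grip=50)

```text
time: 7.72
tcp_pos: [0.5003, -0.2888, 0.0574]
eef_rot: [-3.126, 0.021, 3.053]
contact_force: [0.5, -0.6, 0.7]
gripper_width: 0.0463
```

Emit:
move_arm(moves=[[0, 0, -30, 0], [0, 0, -50, 0], [0, 0, -55, 0], [0, 0, -55, 0], [-4, 50, 0, 0], [-5, 55, 0, 0], [-5, 55, 0, 0], [-5, 55, 0, 0], [-5, 40, 0, 0], [0, 0, 0, 0]])

```text
time: 8.98
tcp_pos: [0.5497, -0.0292, 0.2513]
eef_rot: [-3.123, 0.036, 3.05]
contact_force: [0.4, -1.4, -0.4]
gripper_width: 0.0501
```

```bash
python3 - <<'E'
from h import *
from rig import env,camera
import cv2
s=env.sense();print(s['tcp_pos'],s['eef_rot'],s['qpos'].round(2))
print("tube",proj("wrist",(.5495,-.0005,.11)))
cv2.imwrite("pics/w4.png",camera("wrist"))
t=camera("top");a=cv2.resize(t[180:330,290:440],(600,600),interpolation=cv2.INTER_CUBIC);cv2.imwrite("pics/t4.png",cv2.convertScaleAbs(a,alpha=1.4))
E
```

```text
[ 0.54971769 -0.02916176  0.25133933] [-3.12304403  0.03624241  3.05008702] [-0.11  0.44  0.16  1.74 -0.06  0.94  1.55]
tube [353.42360332 225.84261078]
```

View pics/w4.png

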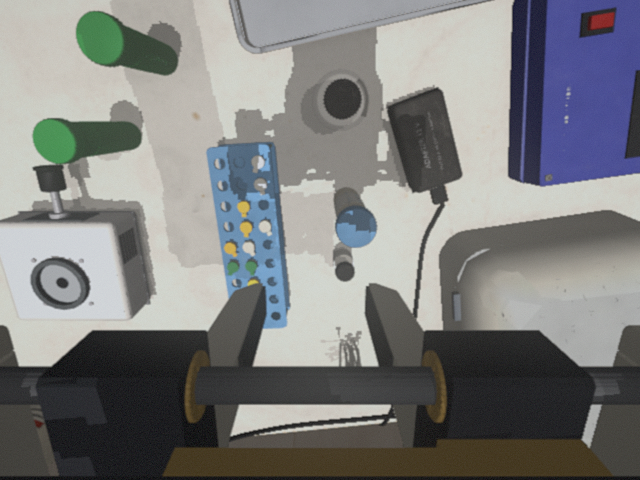

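View pics/t4.png

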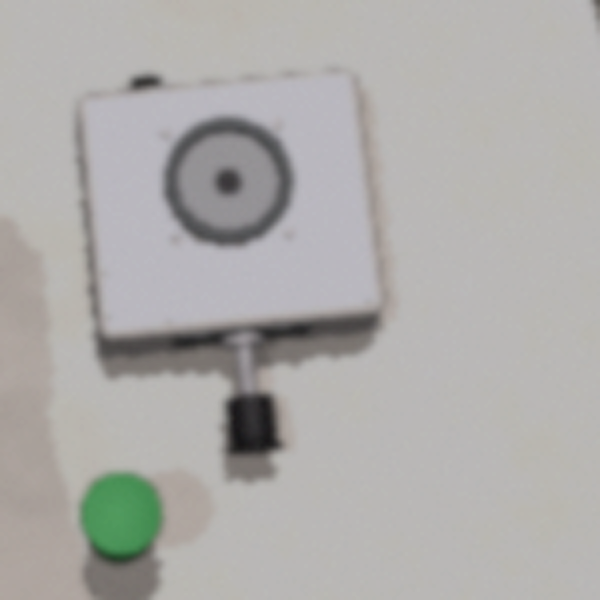

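```bash
cat >>h.py <<'E'
from scipy.spatial.transform import Rotation as Ro
def togo(p):
    from rig import env
    s=env.sense();R=Ro.from_euler('xyz',s['eef_rot']).as_matrix()
    print("tcp",s['tcp_pos'].round(4),"rot",s['eef_rot'].round(3),"z",R[:,2].round(3),"go mm",(R.T@(np.array(p)-s['tcp_pos'])*1000).round(1),"F",s['contact_force'].round(1),"w",s['gripper_width'])
E
python3 -c "
from h import *
togo((.549,.0005,.15));togo((.549,.0005,.076))"
```

```text
tcp [ 0.5489 -0.0342  0.2515] rot [-3.12   0.036  3.043] z [ 0.034 -0.025 -0.999] go mm [  7.   36.7 100.5] F [-0.7 -0.8 -0.3] w 0.04994881739686046
tcp [ 0.5489 -0.0342  0.2515] rot [-3.12   0.036  3.043] z [ 0.034 -0.025 -0.999] go mm [  9.6  38.3 174.5] F [-0.7 -0.8 -0.3] w 0.04994881739686046
```

Emit:
move_arm(moves=[[4, 20, 40, 0], [3, 16, 40, 0], [0, 0, 20, 0], [0, 0, 0, 0], [0, 0, 0, 0]], grip=60)

```text
time: 9.7
tcp_pos: [0.5507, -0.0129, 0.1506]
eef_rot: [-3.113, 0.044, 3.024]
contact_force: [0.5, 0.3, -0.1]
gripper_width: 0.0602
```

```bash
python3 - <<'E'
from h import *
from rig import camera
import cv2
togo((.549,.0005,.076))
print("tube",proj("wrist",(.549,.0005,.11)))
cv2.imwrite("pics/w5.png",camera("wrist"))
togo((.549,.0005,.076))
E
```

```text
tcp [ 0.5507 -0.0129  0.1506] rot [-3.113  0.044  3.024] z [ 0.04  -0.033 -0.999] go mm [ 6.5 15.2 74. ] F [ 0.5  0.3 -0.1] w 0.060247766062325764
tube [340.62151464 277.42781872]
tcp [ 0.5507 -0.0131  0.1508] rot [-3.113  0.044  3.024] z [ 0.04  -0.033 -0.999] go mm [ 6.6 15.4 74.1] F [ 0.4 -0.3 -0.6] w 0.060177726233485496
```

View pics/w5.png

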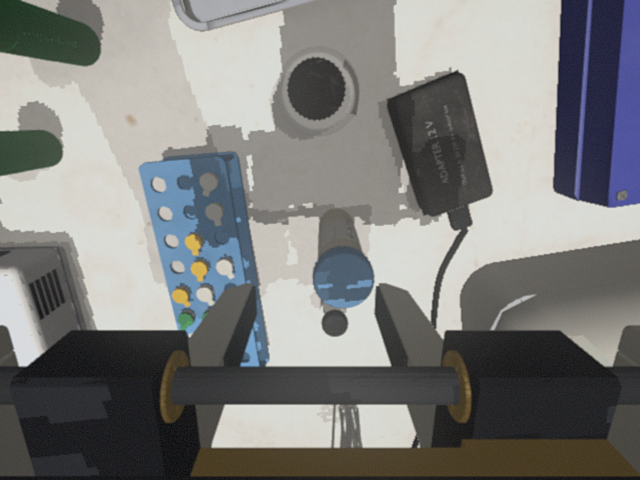

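Emit:
move_arm(moves=[[0, 0, -30, 0], [0, 0, -30, 0], [0, 0, -30, 0], [0, 0, 0, 0], [0, 0, 0, 0]])

```text
time: 10.38
tcp_pos: [0.5481, -0.0133, 0.2476]
eef_rot: [-3.113, 0.052, 3.019]
contact_force: [0.3, -0.3, -0.2]
gripper_width: 0.06
```

Emit:
move_arm(moves=[[0, 16, 0, -0.03], [0, 0, 0, 0], [0, 0, 0, 0]])

```text
time: 10.75
tcp_pos: [0.549, 0.0041, 0.2448]
eef_rot: [-3.111, 0.046, 3.052]
contact_force: [-0.3, 0.4, 0.6]
gripper_width: 0.0598
```

Emit:
move_arm(moves=[[-50, 0, 0, 0], [0, 0, 0, 0], [0, 0, 0, 0]])

```text
time: 11.12
tcp_pos: [0.597, -0.0005, 0.2443]
eef_rot: [-3.11, 0.039, 3.052]
contact_force: [-0.7, 0.3, 0.1]
gripper_width: 0.0603
```

Emit:
move_arm(moves=[[5, 0, 0, 0], [5, 0, 0, 0], [5, 0, 0, 0], [5, 0, 0, 0], [5, 0, 0, 0], [5, 0, 0, 0], [5, 0, 0, 0], [5, 0, 0, 0], [5, 0, 0, 0], [5, 0, 0, 0]])

```text
time: 12.38
tcp_pos: [0.5418, 0.0045, 0.243]
eef_rot: [-3.111, 0.038, 3.052]
contact_force: [0.2, -0.3, 0.9]
gripper_width: 0.0603
```

Emit:
move_arm(moves=[[-50, 0, 0, 0], [0, 0, 0, 0]])

```text
time: 12.62
tcp_pos: [0.5895, 0.0001, 0.2435]
eef_rot: [-3.11, 0.033, 3.052]
contact_force: [-0.2, -0.3, 0.4]
gripper_width: 0.0598
```

Emit:
move_arm(moves=[[50, 0, 0, 0], [0, 0, 0, 0]])

```text
time: 12.88
tcp_pos: [0.5359, 0.0046, 0.2401]
eef_rot: [-3.11, 0.027, 3.052]
contact_force: [0.3, 0.4, 0.4]
gripper_width: 0.0602
```

Emit:
move_arm(moves=[[-50, 0, 0, 0], [0, 0, 0, 0], [50, 0, 0, 0], [0, 0, 0, 0], [-50, 0, 0, 0], [0, 0, 0, 0], [40, 0, 0, 0], [0, 0, 0, 0]])

```text
time: 13.88
tcp_pos: [0.5427, 0.0045, 0.2404]
eef_rot: [-3.111, 0.025, 3.053]
contact_force: [0.7, 0.5, 0.2]
gripper_width: 0.0601
```

Emit:
move_arm(moves=[[0, -50, 0, 0], [0, 0, 0, 0], [0, 0, 0, 0]])

```text
time: 14.25
tcp_pos: [0.5404, -0.0454, 0.2437]
eef_rot: [-3.111, 0.03, 3.055]
contact_force: [0.5, 0.3, -0.2]
gripper_width: 0.0601
```

Emit:
move_arm(moves=[[0, 10, 0, 0], [0, 10, 0, 0], [0, 10, 0, 0], [0, 10, 0, 0], [0, 10, 0, 0]])

```text
time: 14.88
tcp_pos: [0.5457, 0.0109, 0.2421]
eef_rot: [-3.113, 0.031, 3.06]
contact_force: [-0.8, 0.2, -0.1]
gripper_width: 0.0599
```

```bash
python3 -c "
from h import *
togo((.549,.0015,.15));togo((.549,.0015,.076))"
```

```text
tcp [0.5457 0.0109 0.2421] rot [-3.113  0.031  3.06 ] z [ 0.029 -0.031 -0.999] go mm [-1.2 -6.5 92.4] F [-0.8  0.2 -0.1] w 0.05992481911491453
tcp [0.5457 0.0109 0.2421] rot [-3.113  0.031  3.06 ] z [ 0.029 -0.031 -0.999] go mm [  1.1  -4.3 166.4] F [-0.8  0.2 -0.1] w 0.05992481911491453
```

Emit:
move_arm(moves=[[-1, -6, 30, 0], [0, 0, 45, 0], [0, 0, 0, 0]])

```text
time: 15.25
tcp_pos: [0.5498, 0.006, 0.1668]
eef_rot: [-3.115, 0.034, 3.064]
contact_force: [0.1, 0.3, -0.0]
gripper_width: 0.0601
```

```bash
python3 -c "
from h import *
togo((.549,.0015,.076))"
```

```text
tcp [0.5498 0.006  0.1668] rot [-3.115  0.034  3.064] z [ 0.032 -0.03  -0.999] go mm [ 3.6 -2.1 90.8] F [ 0.1  0.3 -0. ] w 0.06011284656985945
```

Emit:
move_arm(moves=[[2, -1, 30, 0], [2, -1, 30, 0], [0, 0, 28, 0], [0, 0, 0, 0]])

```text
time: 15.75
tcp_pos: [0.5551, 0.0031, 0.0839]
eef_rot: [-3.116, 0.048, 3.065]
contact_force: [-0.6, -0.5, 0.3]
gripper_width: 0.0602
```

```bash
python3 - <<'E'
from h import *
from rig import camera
import cv2
togo((.549,.0015,.076))
print("tube",proj("wrist",(.549,.0015,.11)))
cv2.imwrite("pics/w6.png",camera("wrist"))
cv2.imwrite("pics/s6.png",cv2.resize(camera("scene")[190:390,120:370],(750,600)))
E
```

```text
tcp [0.5551 0.0031 0.0839] rot [-3.116  0.048  3.065] z [ 0.045 -0.029 -0.999] go mm [ 6.3 -1.8  7.6] F [-0.6 -0.5  0.3] w 0.060184545541040385
tube [306.38008465 348.55223567]
```

View pics/w6.png

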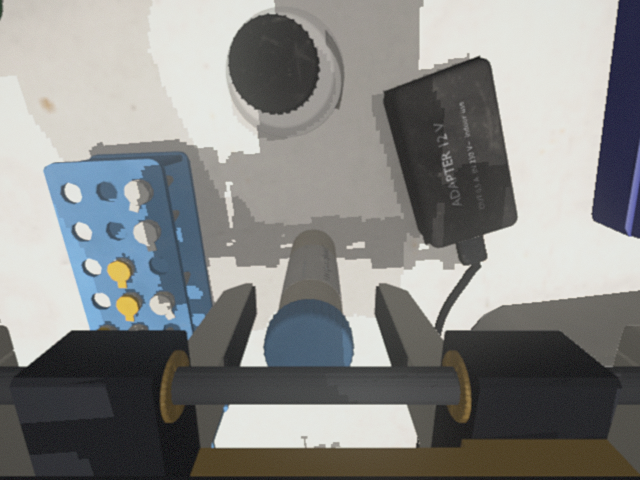

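View pics/s6.png

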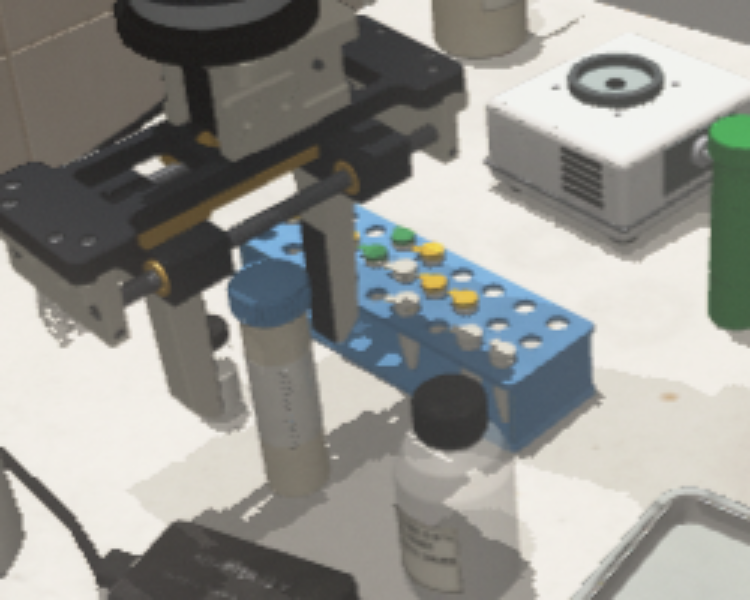

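Emit:
move_arm(moves=[[6, 0, 6, 0], [1, 0, 0, 0], [0, 0, 0, 0]])

```text
time: 16.23
tcp_pos: [0.5515, 0.0037, 0.0825]
eef_rot: [-3.118, 0.058, 3.065]
contact_force: [-0.3, -0.3, 0.2]
gripper_width: 0.0599
```

```bash
python3 -c "
from h import *
togo((.549,.0015,.076))"
```

```text
tcp [0.5515 0.0037 0.0825] rot [-3.118  0.058  3.065] z [ 0.056 -0.028 -0.998] go mm [ 2.7 -2.2  6.5] F [-0.3 -0.3  0.2] w 0.059935314447513814
```

Emit:
move_arm(moves=[[2, -1, 0, 0], [0, 0, 0, 0], [0, 0, 0, 0], [0, 0, 0, 0], [0, 0, 0, 0]], grip=15, squeeze=20)

```text
time: 16.85
tcp_pos: [0.5496, 0.0027, 0.0829]
eef_rot: [-3.118, 0.059, 3.065]
contact_force: [0.2, -0.5, 1.2]
gripper_width: 0.0336
```

```bash
python3 - <<'E'
from h import *
from rig import camera
import cv2
togo((.549,.0015,.25))
cv2.imwrite("pics/s7.png",cv2.resize(camera("scene")[190:390,120:370],(750,600)))
E
```

```text
tcp [0.5496 0.0027 0.0829] rot [-3.118  0.059  3.065] z [ 0.057 -0.028 -0.998] go mm [  -9.3   -5.2 -166.8] F [ 0.2 -0.5  1.2] w 0.033647808379993226
```

View pics/s7.png

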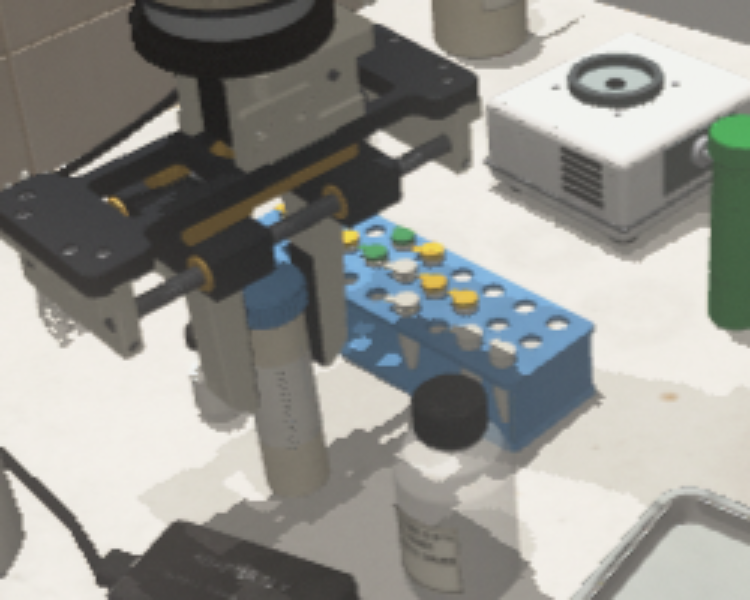

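The opening of 33.6 mm shows that the pads closed on the 34 mm cap. I'll reopen, go about 16 mm lower and grip the body.

Emit:
move_arm(moves=[[0, 0, 0, 0], [0, 0, 0, 0], [0, 0, 0, 0]], grip=60)

```text
time: 17.27
tcp_pos: [0.5496, 0.0027, 0.0828]
eef_rot: [-3.118, 0.059, 3.065]
contact_force: [1.3, -0.5, 0.1]
gripper_width: 0.058
```

Emit:
move_arm(moves=[[0, 0, 18, 0], [0, 0, 0, 0], [0, 0, 0, 0]])

```text
time: 17.65
tcp_pos: [0.5512, 0.0023, 0.0652]
eef_rot: [-3.118, 0.06, 3.065]
contact_force: [-0.5, -0.1, -0.1]
gripper_width: 0.0596
```

```bash
python3 - <<'E'
from h import *
from rig import camera
import cv2
togo((.549,.0015,.068))
cv2.imwrite("pics/w8.png",camera("wrist"))
E
```

```text
tcp [0.5512 0.0023 0.0652] rot [-3.118  0.06   3.065] z [ 0.058 -0.028 -0.998] go mm [ 1.9 -1.  -2.9] F [-0.5 -0.1 -0.1] w 0.05963091325424537
```

View pics/w8.png

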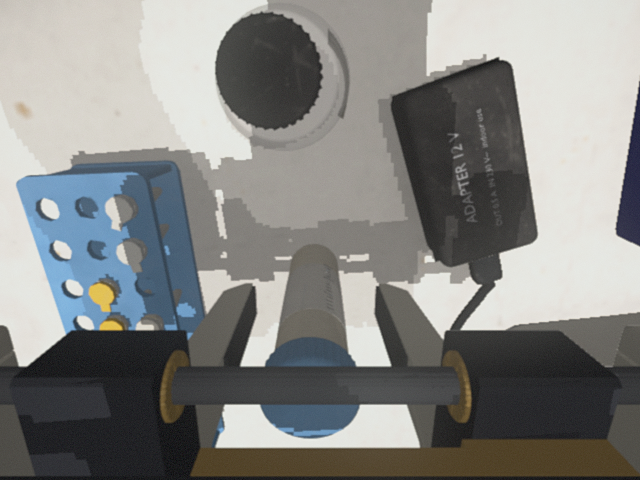

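Emit:
move_arm(moves=[[2, 0, 0, 0], [0, 0, 0, 0], [0, 0, 0, 0], [0, 0, 0, 0], [0, 0, 0, 0]], grip=10, squeeze=25)

```text
time: 18.32
tcp_pos: [0.5493, 0.0025, 0.0661]
eef_rot: [-3.118, 0.062, 3.065]
contact_force: [-0.2, 0.2, -1.1]
gripper_width: 0.0332
```

The opening is still 33 mm, so the fingers meet the cap at any depth. The better grasp is with the pads squarely on the cap (z 96–110), so I'll reopen and raise.

Emit:
move_arm(moves=[[0, 0, 0, 0], [0, 0, 0, 0], [0, 0, 0, 0]], grip=60)

```text
time: 18.7
tcp_pos: [0.5494, 0.0025, 0.0661]
eef_rot: [-3.118, 0.062, 3.065]
contact_force: [-0.4, -0.2, -0.2]
gripper_width: 0.0575
```

Emit:
move_arm(moves=[[0, 0, -20, 0], [0, 0, -18, 0], [0, 0, 0, 0], [0, 0, 0, 0]])

```text
time: 19.2
tcp_pos: [0.5465, 0.0036, 0.104]
eef_rot: [-3.118, 0.06, 3.065]
contact_force: [-0.6, 0.6, 0.7]
gripper_width: 0.0602
```

```bash
python3 - <<'E'
from h import *
from rig import camera
import cv2
togo((.549,.0015,.104))
print(proj("wrist",(.549,.0015,.11)))
cv2.imwrite("pics/w9.png",camera("wrist"))
t=camera("top");a=cv2.resize(t[180:380,140:340],(600,600),interpolation=cv2.INTER_CUBIC);cv2.imwrite("pics/t9.png",cv2.convertScaleAbs(a,alpha=1.4))
E
```

```text
tcp [0.5465 0.0036 0.104 ] rot [-3.118  0.06   3.065] z [ 0.058 -0.028 -0.998] go mm [-2.6 -1.9  0.2] F [-0.6  0.6  0.7] w 0.06017299121348407
[309.28635228 336.48624582]
```

View pics/w9.png

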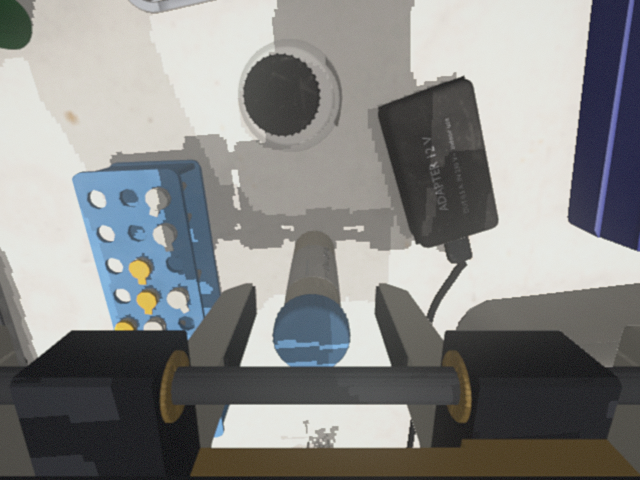

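Emit:
move_arm(moves=[[-1, -1, 0, 0], [0, 0, 0, 0], [0, 0, 0, 0], [0, 0, 0, 0], [0, 0, 0, 0], [0, 0, 0, 0]], grip=10, squeeze=30)

```text
time: 20.05
tcp_pos: [0.5469, 0.0022, 0.1027]
eef_rot: [-3.118, 0.058, 3.065]
contact_force: [0.4, 1.2, 0.2]
gripper_width: 0.034
```

```bash
python3 - <<'E'
from h import *
from rig import camera
import cv2
togo((.549,.0015,.104))
cv2.imwrite("pics/s10.png",cv2.resize(camera("scene")[190:390,120:370],(750,600)))
E
```

```text
tcp [0.5469 0.0022 0.1027] rot [-3.118  0.058  3.065] z [ 0.056 -0.028 -0.998] go mm [-2.2 -0.6 -1.2] F [0.4 1.2 0.2] w 0.033980883130246956
```

View pics/s10.png

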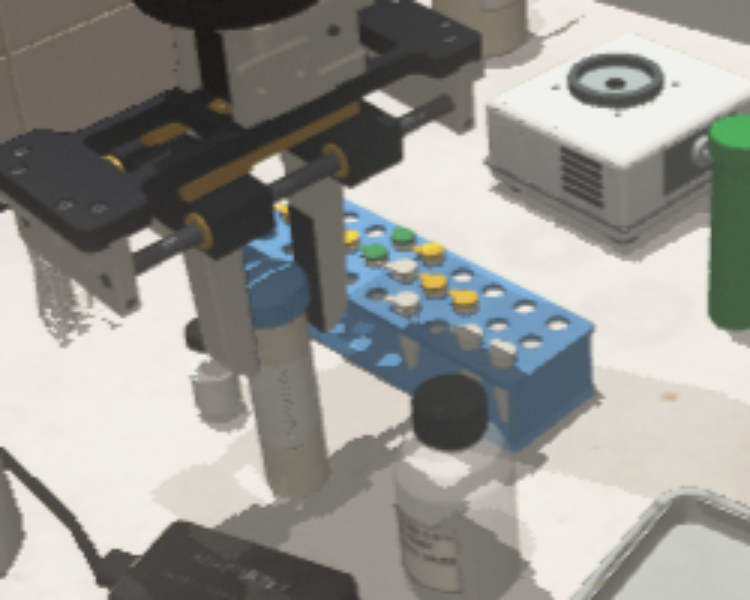

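Emit:
move_arm(moves=[[0, 0, -20, 0], [0, 0, -30, 0], [0, 0, -35, 0], [0, 0, -20, 0], [0, 0, 0, 0], [0, 0, 0, 0]])

```text
time: 20.85
tcp_pos: [0.5391, 0.0054, 0.2083]
eef_rot: [-3.117, 0.052, 3.065]
contact_force: [-0.6, 0.2, -0.5]
gripper_width: 0.0337
```

```bash
python3 - <<'E'
from h import *
from rig import camera
import cv2
togo((.595,-.295,.205))
cv2.imwrite("pics/s11.png",cv2.resize(camera("scene")[140:340,120:370],(750,600)))
cv2.imwrite("pics/w11.png",camera("wrist"))
E
```

```text
tcp [0.5391 0.0054 0.2083] rot [-3.117  0.052  3.065] z [ 0.05  -0.028 -0.998] go mm [ -78.4 -295.    14.6] F [-0.6  0.2 -0.5] w 0.03370672739449115
```

View pics/s11.png

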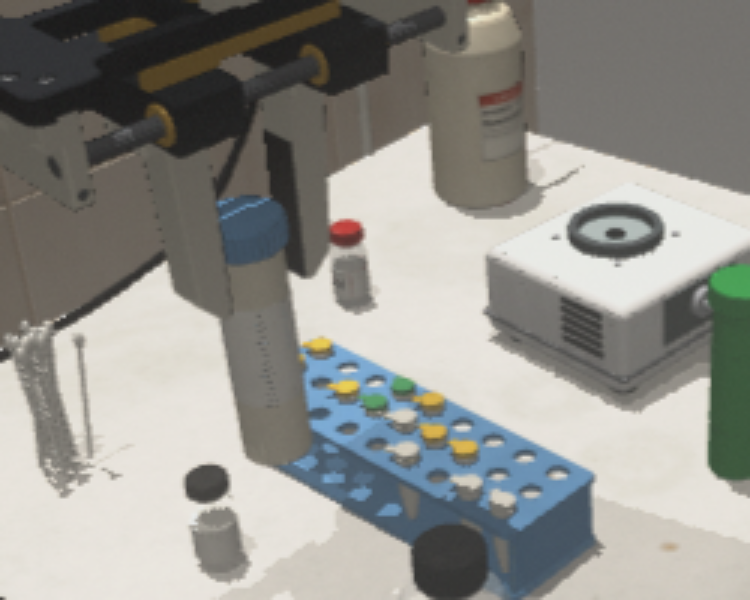

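View pics/w11.png

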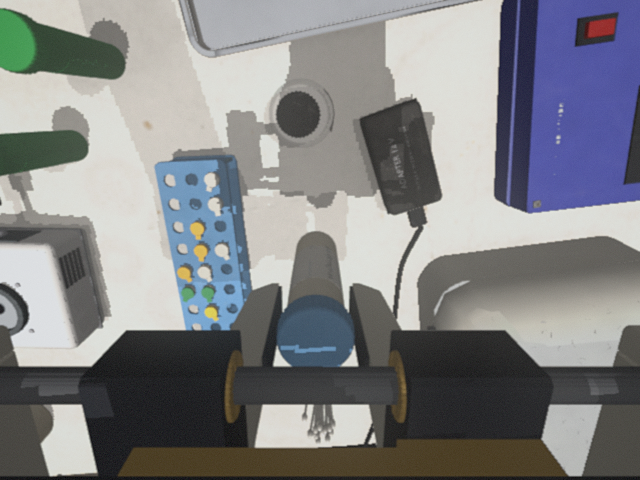

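Emit:
move_arm(moves=[[-4, -12, 0, 0], [-7, -26, 1, 0], [-7, -28, 1, 0], [-7, -28, 1, 0], [-7, -28, 1, 0], [-7, -28, 1, 0], [-7, -28, 1, 0], [-7, -28, 1, 0], [-7, -25, 0, 0], [-4, -15, 0, 0], [0, 0, 0, 0], [0, 0, 0, 0]])

```text
time: 22.45
tcp_pos: [0.5807, -0.2625, 0.2013]
eef_rot: [-3.114, 0.036, 3.059]
contact_force: [0.6, -0.0, 0.0]
gripper_width: 0.0339
```

```bash
python3 - <<'E'
from h import *
from rig import camera
import cv2
togo((.595,-.295,.205))
cv2.imwrite("pics/s12.png",cv2.resize(camera("scene")[80:280,220:470],(750,600)))
t=camera("top");a=cv2.resize(t[180:330,290:440],(600,600),interpolation=cv2.INTER_CUBIC);cv2.imwrite("pics/t12.png",cv2.convertScaleAbs(a,alpha=1.4))
cv2.imwrite("pics/w12.png",camera("wrist"))
togo((.595,-.295,.205))
E
```

```text
tcp [ 0.5807 -0.2625  0.2013] rot [-3.114  0.036  3.059] z [ 0.034 -0.03  -0.999] go mm [-17.1 -31.3  -2.2] F [ 0.6 -0.   0. ] w 0.03387012486142724
tcp [ 0.5809 -0.2623  0.2017] rot [-3.114  0.037  3.059] z [ 0.034 -0.031 -0.999] go mm [-16.9 -31.5  -1.8] F [-0.5  0.5 -0.3] w 0.0338211867401259
```

View pics/s12.png

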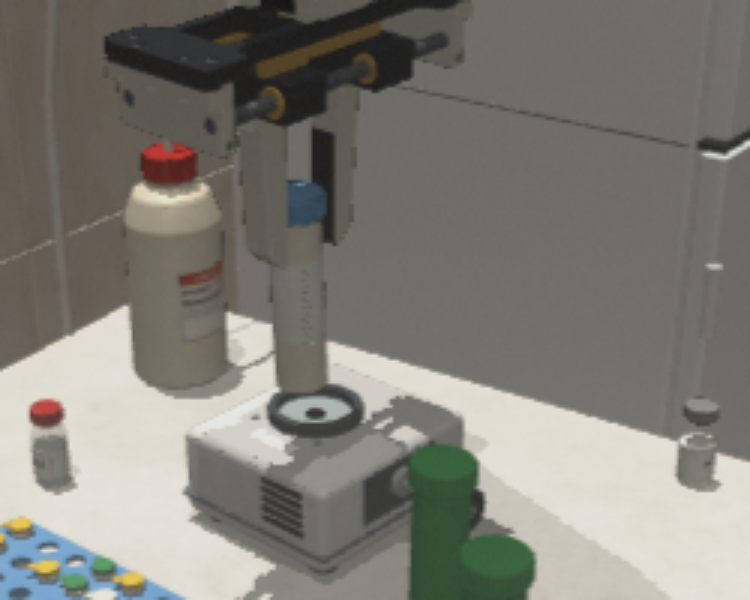

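View pics/t12.png

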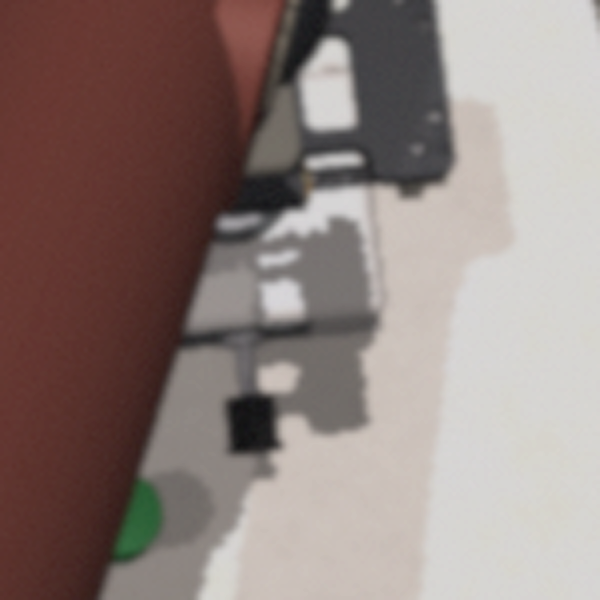

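View pics/w12.png

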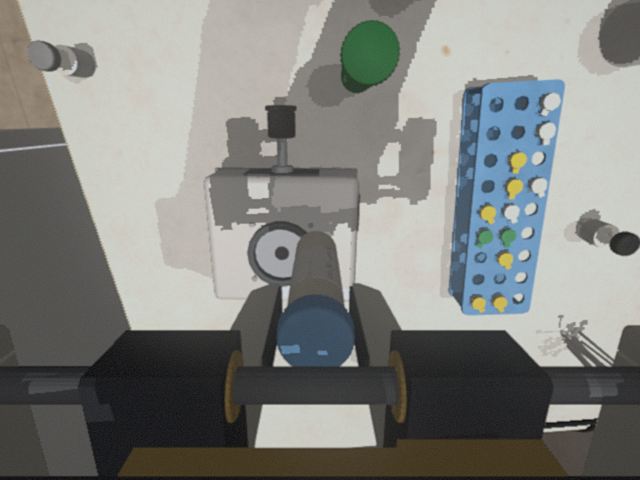

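```bash
cat >ov.py <<'E'
from h import *
from rig import env,camera
import cv2,sys
def circ(c,ax,r):
    ax=ax/np.linalg.norm(ax);u=np.cross(ax,[1,0,0]);u/=np.linalg.norm(u);v=np.cross(ax,u)
    return [c+r*(np.cos(t)*u+np.sin(t)*v) for t in np.linspace(0,2*np.pi,60)]
Rg=Ro.from_euler('xyz',[-3.118,.058,3.065]).as_matrix();tg=np.array([.5469,.0022,.1027])
FT=Rg.T@(np.array([.5478,.0022,0])-tg);AT=Rg.T@np.array([0,0,1.])
ring=np.array([.595,-.2955,.068])
def tube():
    s=env.sense();R=Ro.from_euler('xyz',s['eef_rot']).as_matrix()
    return s['tcp_pos']+R@FT,R@AT
def run(tag,crops):
    f,a=tube();print("foot",f.round(4),"axis",a.round(3),"rel ring mm",((f-ring)*1000).round(1))
    for n,(x0,y0,x1,y1,k) in crops.items():
        im=camera(n)[y0:y1,x0:x1];im=cv2.resize(im,None,fx=k,fy=k,interpolation=cv2.INTER_CUBIC)
        cv2.imwrite(f"pics/{tag}_{n}_raw.png",im)
        def poly(P,col):
            p=np.array([(proj(n,q)-[x0,y0]+.5)*k-.5 for q in P]);cv2.polylines(im,[p.round().astype(int)],True,col,1,cv2.LINE_AA)
        for h,r in((0,.014),(.096,.017),(.11,.017)): poly(circ(f+a*h,a,r),(0,0,255))
        poly(circ(ring,np.array([0,0,1.]),.028),(0,200,0));poly(circ(ring,np.array([0,0,1.]),.022),(0,200,0))
        cv2.imwrite(f"pics/{tag}_{n}.png",im)
E
python3 -c "
from ov import *
run('a',{'scene':(275,130,375,230,6),'wrist':(200,150,400,390,2.5)})"
```

```text
foot [ 0.5796 -0.2625  0.099 ] axis [0.022 0.003 1.   ] rel ring mm [-15.4  33.   31. ]
```

View pics/a_scene.png

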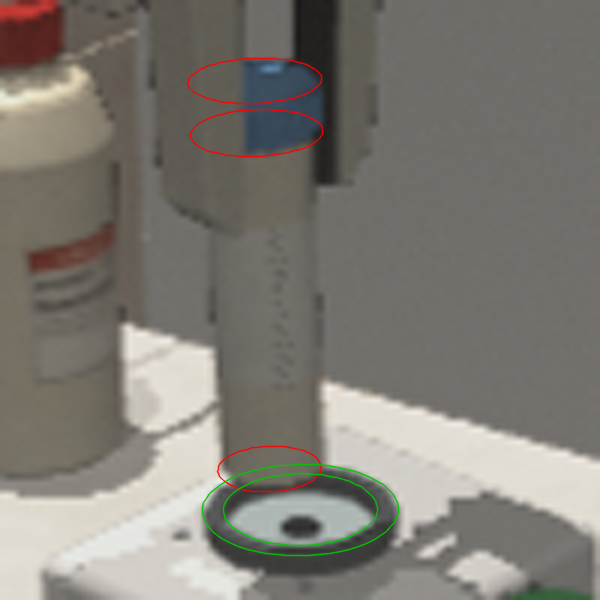

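View pics/a_wrist.png

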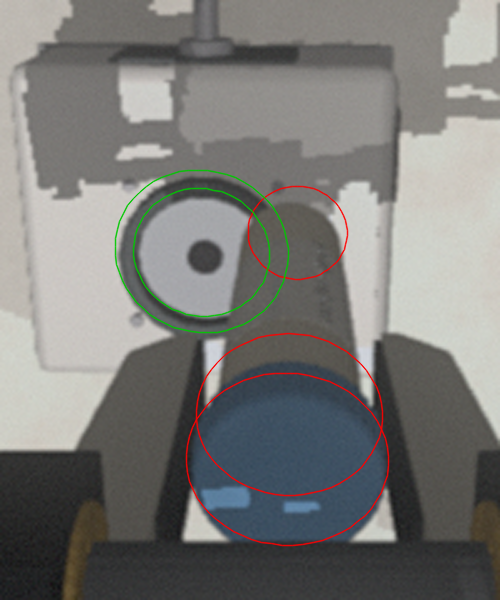

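```bash
python3 -c "
import cv2
a=cv2.imread('pics/a_wrist_raw.png')[130:420,80:420];cv2.imwrite('pics/b.png',cv2.convertScaleAbs(cv2.resize(a,None,fx=2,fy=2,interpolation=cv2.INTER_CUBIC),alpha=1.5))
a=cv2.imread('pics/a_scene_raw.png')[360:600,150:450];cv2.imwrite('pics/b2.png',cv2.convertScaleAbs(cv2.resize(a,None,fx=2.5,fy=2.5,interpolation=cv2.INTER_CUBIC),alpha=1.3))
"
```

```text
(no output)
```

View pics/b.png

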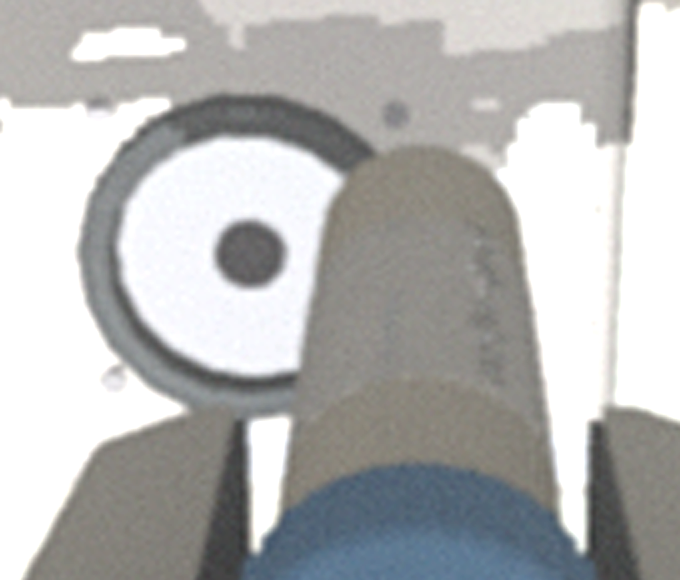

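View pics/b2.png

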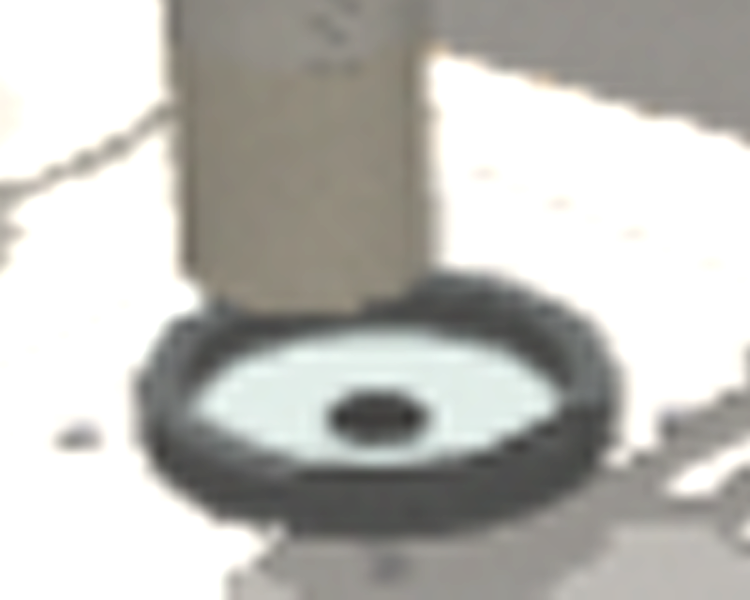

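```bash
python3 -c "
from h import *
s=np.array([.5809,-.2623,.2017]);togo(s+[.0155,-.032,0])"
```

```text
tcp [ 0.581  -0.2625  0.2018] rot [-3.113  0.037  3.059] z [ 0.035 -0.031 -0.999] go mm [-17.9 -30.4   1.6] F [ 0.2  0.9 -0.4] w 0.03331484536985255
```

Emit:
move_arm(moves=[[-9, -15, 1, 0], [-9, -15, 1, 0], [0, 0, 0, 0], [0, 0, 0, 0]])

```text
time: 23.2
tcp_pos: [0.5974, -0.2908, 0.2017]
eef_rot: [-3.115, 0.037, 3.064]
contact_force: [-0.3, -1.0, -1.1]
gripper_width: 0.0341
```

```bash
python3 -c "
from ov import *
run('c',{'scene':(275,130,375,230,6),'wrist':(200,150,400,390,2.5)})
togo((.5964,-.2943,.2017))"
```

```text
foot [ 0.5961 -0.2909  0.099 ] axis [0.021 0.001 1.   ] rel ring mm [ 1.1  4.6 31. ]
tcp [ 0.5973 -0.291   0.2018] rot [-3.115  0.037  3.064] z [ 0.035 -0.029 -0.999] go mm [ 0.7 -3.4  0.2] F [-0.2  0.1 -0.7] w 0.03379425366440422
```

View pics/c_scene.png

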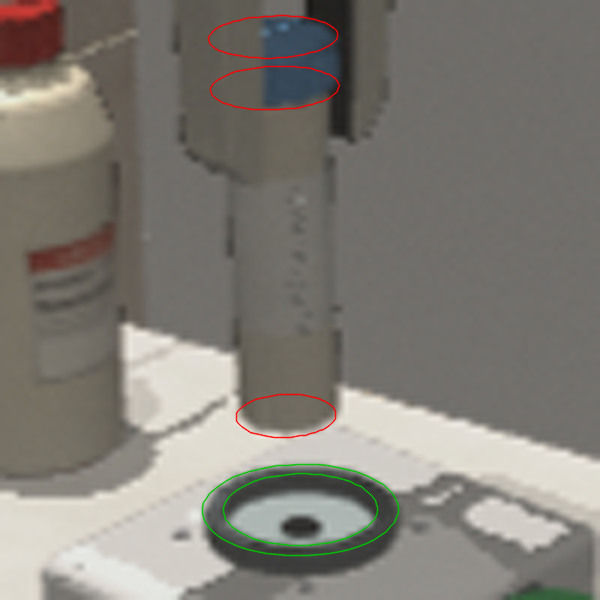

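View pics/c_wrist.png

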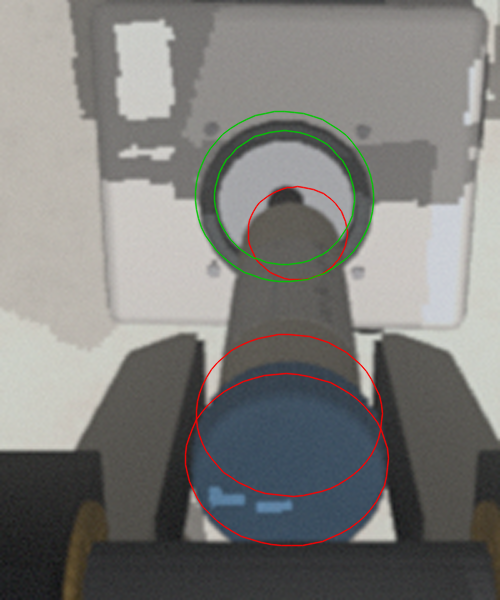

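```bash
python3 -c "
from h import *
togo((.5966,-.2945,.1817))"
```

```text
tcp [ 0.5973 -0.291   0.2018] rot [-3.115  0.037  3.064] z [ 0.035 -0.029 -0.999] go mm [ 1.2 -3.  20.2] F [-0.2  0.1 -0.7] w 0.03379425366440422
```

Emit:
move_arm(moves=[[0, -3, 7, 0], [1, 0, 6, 0], [0, 0, 0, 0], [0, 0, 0, 0]])

```text
time: 23.8
tcp_pos: [0.596, -0.2932, 0.1877]
eef_rot: [-3.116, 0.036, 3.065]
contact_force: [-0.3, -0.0, 0.3]
gripper_width: 0.0339
```

```bash
python3 -c "
from ov import *
run('d',{'scene':(275,130,375,230,6),'wrist':(200,150,400,390,2.5)})
togo((.5966,-.2945,.1817))"
```

```text
foot [ 0.5947 -0.2933  0.085 ] axis [0.022 0.    1.   ] rel ring mm [-0.3  2.2 17. ]
tcp [ 0.5961 -0.2932  0.1878] rot [-3.116  0.036  3.065] z [ 0.034 -0.028 -0.999] go mm [-0.4 -1.1  6.2] F [-0.5 -0.  -0.9] w 0.033649564637056796
```

View pics/d_scene.png

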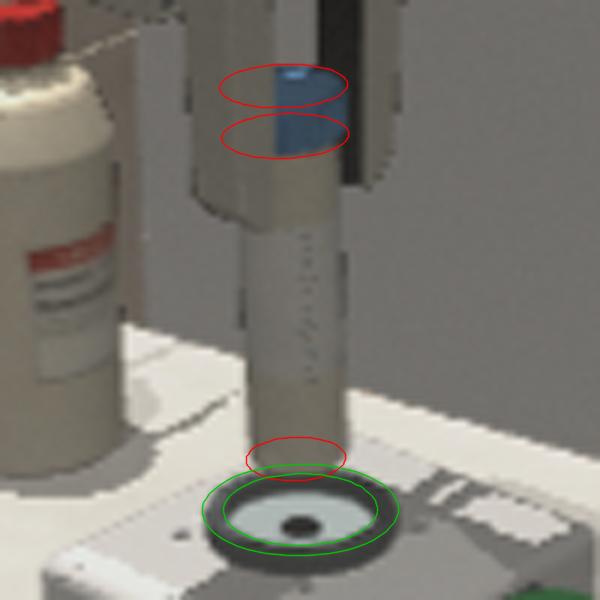

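View pics/d_wrist.png

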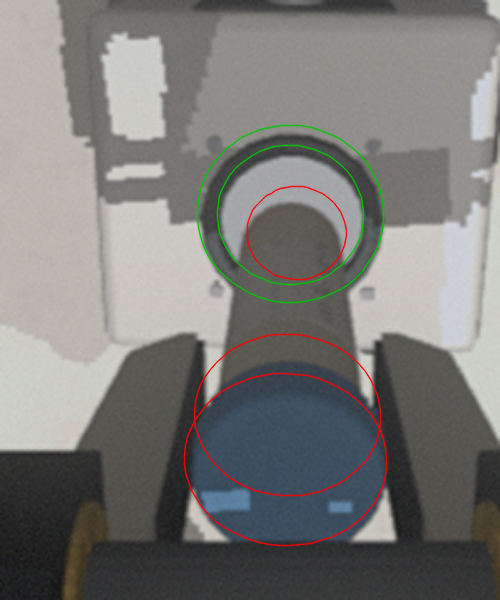

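Emit:
move_arm(moves=[[0, -1, 6, 0], [0, 0, 0, 0], [0, 0, 0, 0]])

```text
time: 24.28
tcp_pos: [0.5964, -0.2946, 0.1816]
eef_rot: [-3.116, 0.037, 3.065]
contact_force: [0.5, 0.8, -0.8]
gripper_width: 0.0337
```

```bash
python3 -c "
from ov import *
run('e',{'scene':(275,130,375,230,6),'wrist':(200,150,400,390,2.5)})
togo((.5966,-.2945,.1817))"
```

```text
foot [ 0.595  -0.2947  0.0789] axis [0.022 0.001 1.   ] rel ring mm [ 0.   0.8 10.9]
tcp [ 0.5963 -0.2945  0.1816] rot [-3.116  0.036  3.065] z [ 0.034 -0.028 -0.999] go mm [-0.3  0.  -0.1] F [ 0.6 -0.  -0.1] w 0.03375946213771313
```

View pics/e_scene.png

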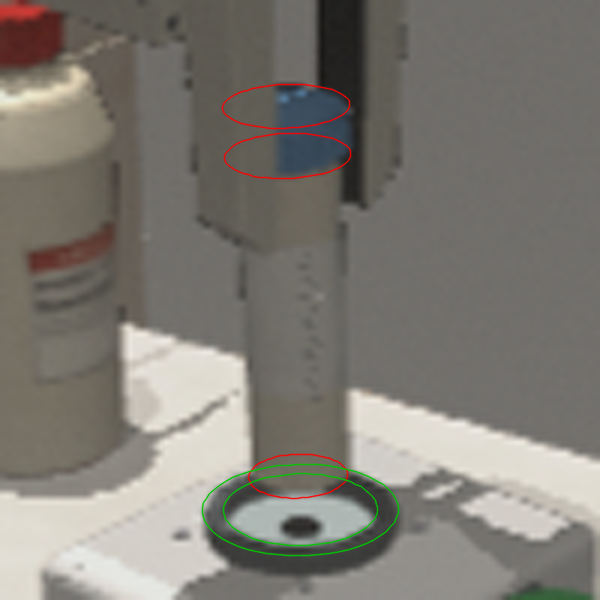

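View pics/e_wrist.png

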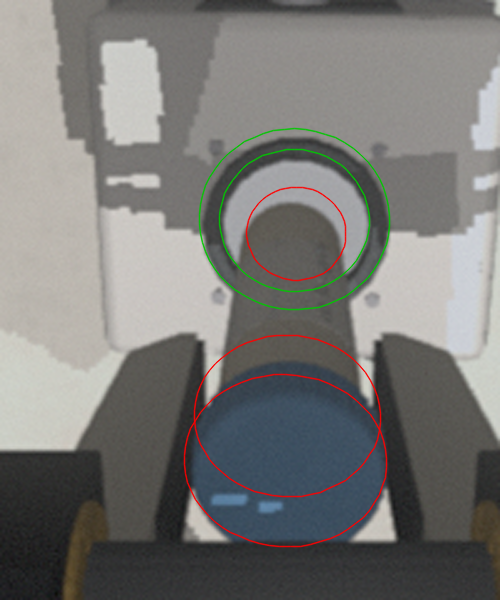

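The tube sits over the ring in both views: scene foot at about (325,211) above the ring centre (325,215), and wrist foot laterally centred in the ring. Handing in.

```bash
python3 -c "
from rig import env,ticket
s=env.sense();print(s['tcp_pos'],abs(s['joint_velocities']).max(),s['time']);print(ticket.finish_job())"
```

```text
[ 0.5962696  -0.29452619  0.18160334] 0.0026979338585116155 24.375
the job is handed in; nothing more can be done
None
```

The job is handed in at about 24.4 s, with the tube still held over the ring. No verdict was reported, so these are my own last checks.

- **Knob:** I pulled it 30.5 mm by measured tool travel until it met the stop (about 15 N), then pushed it home. The tool returned to x = 0.497 m, where it had started. Top-view pictures taken after release, and again after the carry, showed the knob at its original pixels.
- **Tube:** I picked it up by the cap and carried it over the rack with its foot at about 0.10 m.
- **Final position:** I estimate the foot is about 11 mm above the rim, within about 2 mm of the ring's axis, and the tube tilted about 0.02 rad. The arm was still.
- **Bystanders:** I saw none of them move, but I took no closing measurement of their positions.

**Failures and disagreements:**
- **Body grip failed:** two attempts to grip the body below the cap closed on the cap at a 33–34 mm opening. I opened again and took the cap squarely.
- **Tool tilt:** the tool drifted to about 0.06 rad of tilt during small moves, so the final tilt is calculated from the grasp.
- **Camera offsets:** my overlay was off by about 1–2 px for the ring in the wrist view. The visible tip of the foot was off by 5–7 px in the wrist view and about 1 px in the scene view. I put the foot's offset down mostly to a rounded bottom edge, but did not confirm that.

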